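# Twist the lid off a jar of garlic, braced on a grip mat

### The job

The jar of peeled garlic cloves is shut tight: set it on the rubber grip mat on the chopping board, then lean on the lid so that the mat keeps the jar from turning and twist the lid anticlockwise about a quarter turn, stopping once the threads let go. Lift the lid just clear of the jar and finish holding it there, level and centred a centimetre or two above the mouth, with the jar left standing on the mat; do not let go of the lid. Leave the garlic press, bowl and cup as they are.

Things in the scene. Friction and masses are not known exactly. Their poses are not given: they have to be found in the camera images.
- jar: Straight-sided clear glass jar of cream-coloured garlic cloves, loose, about 0.36 kg, upright on the worktop: body 58 mm across up to 72 mm high, then a threaded neck 50 mm across, rim at 94 mm; 97 mm tall with its lid. Origin: centre of its underside, z up. Its smooth foot slides easily on worktop and board (friction 0.35), hardly on the mat (1.5).
- jar_mouth (a point): Centre of the jar's mouth, on its axis at rim height, 94 mm above its underside. Pressing down on the lid with 12 to 22 N on the mat keeps the jar still while the lid turns; with under about 5 N the jar turns along with the lid, which then stays tight.
- lid: Plain steel twist-off lid, a separate loose part of about 24 g, screwed on tight at the start: 62 mm across, 17 mm deep, flat top. Origin: on its axis at its lower edge (80 to 81.5 mm above the jar's underside while screwed on), z up. Three lugs at its lower edge sit under three thread ridges on the neck. The jar can be lifted by the tight lid.
- lid_top (a point): Centre of the lid's top, 17 mm above its lower edge. Seen from above the lid unscrews anticlockwise; it takes about 0.4 N m to start (grip it with 30 N or more), gets slack by degrees, is out of the threads after 39 to 56 degrees of turn against the jar (starts differ) and meets the next ridges' stops after 88 to 104. Still in the threads it rises 3 mm at most, then lifts the jar.
- mat: Square dark grey ribbed rubber grip mat, 140 x 140 x 4 mm, fixed flat on the chopping board near one of its ends. Origin: centre of its underside; its top is 4 mm higher.
- board: Walnut chopping board, 270 (x) x 400 (y) x 20 mm, fixed on the worktop. Origin: centre of its underside; its top is 20 mm above the worktop, which is at height 0.
- garlic_press: Stainless steel garlic press, 195 x 60 mm and 34 mm high, lying on the board near the end away from the mat, its handles along its -x. Origin: under its middle. To be left alone.
- bowl: Red plastic bowl, 170 mm across, 65 mm high, loose on the worktop. Origin: centre of its underside. To be left alone.
- cup: Pale green ceramic cup without a handle, 76 mm across, 82 mm high, loose on the worktop; the jar and the cup stand in either of two places. Origin: centre of its underside. To be left alone.
Mind the look-alikes: they are no part of the job. Leave any brown or pink look-alike of the jar alone.

How it is judged:
By the outcome, as a careful person would: the job done as asked, in the order asked, and still so for the second after the job is handed in, while the arm keeps its last pose, push and grip.
It also fails if it takes over 48 s, if anything falls off the work surface, if the arm or the gripper's body presses on something with over 40 N, if the wrist force passes 120 N, or if a joint passes its speed limit or range.

### The arm

A 7-joint arm with a two-finger parallel gripper is mounted at the origin on the work surface. World frame = base frame: x ahead of the robot, y to its left, z up, the work surface at z = 0. Lengths are in mm, angles in rad, forces in N, time in s.
With the tool pointing down it reaches from about 425 to 925 mm from the base axis. Payload 6.8 kg.
Tool frame: the origin (TCP) lies midway between the tips of the shut fingers; the grasp point (between the pads) lies ctrl.grasp_offset behind it (ctrl.grasp_offset is the distance from the TCP to the grasp point, in mm); z points along the fingers, y is the line along which they close (so a half turn about z gives the same grasp; the last joint's range is limited). The gripper opens to 88 mm and grips with 3 to 60 N. Pads are 20 mm wide; open, the fingers measure 115 mm over their backs; the gripper's body (75 mm by 178 mm) begins 61 mm behind the grasp point.
Start: joints at [1.058, 0.477, 0.022, 1.555, -0.011, 1.109, -0.083], TCP at [265.849, -620.461, 222.664] pointing down, gripper open.
Joint ranges: [-2.96, 2.96], [-0.34, 2.1], [-1.41, 1.46], [0.24, 2.44], [-1.37, 4.51], [0.17, 1.92], [-2.96, 2.96]. Speed limits (rad/s): [2.39, 2.39, 3.14, 3.14, 3.14, 3.14, 3.14].

### API

Orientations are given as a rotation vector (axis times angle).
In Python, from bench import ctrl gives the robot as it stands.
- The arm moves only by the shell command python3 -m jog 'ROWS' [FORCE]. ROWS is JSON, a list of rows, each an object of numbers: "x", "y", "z": the shift along the tool's x, y, z as a fraction of full scale; "spin": the turn about the tool's z as a fraction of full scale; "claw": the closure, from 0 (fully open) to 1 (shut). In form: [{"x": .., "y": .., "z": .., "spin": .., "claw": ..}, ...]. A call has exactly 8 rows; each row shifts and turns the commanded pose from where the row before left it, along the tool's axes as they then stand; what a row does not reach is not made up. Full scale, the value 1, is 0.05 m for a shift and pi/4 rad for a turn. A row lasts 1/10 s, in which the tool goes at most 50 mm and 8.59 degrees, less where a joint would pass 70% of its speed; a pose out of reach is approached as far as the arm can. A call with a number of a shift or a turn outside -1 to 1 is refused whole. A call with a gripper value outside its range is refused whole. The fingers move at their own pace and stop on an object; FORCE is the grip in N (left out, the last holds). Time passes only in rows, so rows that do not move let the fingers close, or fill a call up. It gives the time, the measured TCP pose, the force, the opening and the grip force at its end, in the units of the state.
- ctrl.read_state(): the state, without advancing time (a new reading comes with each control period).
- ctrl.read_camera(name): name is "scene" or "top" or "wrist"; returns the picture (420x560x3 uint8, blue, green, red); there is no depth.
- ctrl.camera_info(name): a dict with "fx", "fy", "cx", "cy" (pixels), "R" (3x3) and "t" (3): a world point X has camera coordinates R X + t. Camera axes: x right, y down, z forward; pixel columns grow to the right and rows downward; lengths in mm; the calibration is good to about 2 mm. A picture is of the moment at which its call begins: read the wrist's pose just before it. camera_info takes no time and is no camera call; for the wrist camera it gives the pose at the moment of the call.
- ctrl.close_job(): hands the job in; it is judged then, once.
Trained networks look in the newest picture that a camera, given by its name, has taken for a name from the list of things; names that differ only in an ending like _2 or _b are one class to them, and where a whole thing is asked for, a point or a joint stands for the part that bears it (a point fixed in the world has none). Each returns a list of dicts, best first, with "conf" (0 to 1); they miss things now and then, are a little off and sometimes report something else, mostly with a low value. They report only what shows in the picture. A call takes as long as a camera call. They do not tell look-alikes from the thing itself.
- ctrl.look_for(label, camera): "point" ([x, y, z] in mm, in world coordinates, good to about 4 mm: the middle of the surface that is visible of it).
- ctrl.outline_of(label, camera): "region" (420x560 bool, what is visible of it).
- ctrl.spot_point(label, camera): "point" ([x, y, z] in mm, in world coordinates, good to about 4 mm: a listed point, or the origin of a listed thing).
The state is a dict: "time_s": time; "q": joint angles; "qd": joint speeds; "tau": joint torques, N m; "position": TCP position; "tcp_rot": TCP orientation; "force": force on the tool from outside, world axes, zero at the start; "wrist_torque": the same for the moment, N m; "width": opening from 0.0 (shut) to 1.0 (fully open); "grasp_force": force on a finger pad.
Only numpy, scipy, OpenCV 4.12 (cv2) and the standard library are available. Lean on these libraries where they do the work, as an engineer would, in place of code of your own. Each camera call takes 0.05 s, during which the arm holds its last target. There are 200 camera calls.

## Working session

There is one attempt and no reset: what is moved stays moved. The work goes in short steps, Python scripts to look and compute and a shell command to move; the robot and the scene stay as the last step left them, time stands still between calls to the robot, and variables do not carry over. Pictures are saved under pics/ and viewed, at most 10 in all, crops included, and the job is handed in when it is done.

```bash
ls; mkdir -p pics; python3 - <<'E'
from bench import ctrl
import cv2,numpy as np
s=ctrl.read_state();print({k:np.round(v,3).tolist() for k,v in s.items()},ctrl.grasp_offset)
a=ctrl.read_camera("scene");b=ctrl.read_camera("top")
cv2.imwrite("pics/a.png",cv2.resize(np.vstack([a,b]),(446,600)) if 0 else np.hstack([cv2.resize(a,(400,300)),cv2.resize(b,(400,300))]))
for c in("scene","top"):
  i=ctrl.camera_info(c);print(c,np.round(-np.array(i["R"]).T@i["t"]))
  for l in("jar","lid_top","mat","cup","bowl","garlic_press"):
    print(c,l,[(np.round(d["point"]).tolist(),round(d["conf"],2)) for d in ctrl.spot_point(l,c)])
E
```

```text
pics
{'time_s': 0.0, 'q': [1.058, 0.478, 0.022, 1.556, -0.011, 1.109, -0.083], 'qd': [-0.001, -0.001, -0.0, 0.001, -0.0, 0.0, 0.001], 'tau': [-0.001, -58.286, 1.534, -27.261, -0.054, 0.017, 0.0], 'position': [265.574, -619.883, 221.645], 'tcp_rot': [-3.076, -0.631, 0.001], 'force': [-0.372, -0.215, 0.08], 'wrist_torque': [-0.034, -0.076, 0.028], 'grasp_force': 0.0, 'width': 0.997} 18.700000000000003
scene [1009. -280.  648.]
scene jar [([315.0, 220.0, -0.0], 0.66), ([506.0, 201.0, 2.0], 0.6), ([404.0, 184.0, -4.0], 0.58), ([380.0, 16.0, -2.0], 0.58), ([407.0, 273.0, 0.0], 0.57)]
scene lid_top [([506.0, 197.0, 99.0], 0.55)]
scene mat [([605.0, -199.0, 17.0], 0.57)]
scene cup [([576.0, -108.0, -0.0], 0.73), ([504.0, 368.0, 2.0], 0.67), ([602.0, -198.0, 21.0], 0.41)]
scene bowl [([712.0, 226.0, -1.0], 0.7)]
scene garlic_press [([568.0, -2.0, 18.0], 0.89)]
top [ 384.   80. 1002.]
top jar [([378.0, 7.0, -4.0], 0.94), ([319.0, 218.0, -2.0], 0.8), ([506.0, 195.0, -3.0], 0.67), ([410.0, 275.0, 0.0], 0.6)]
top lid_top [([505.0, 198.0, 101.0], 0.94)]
top mat [([606.0, -200.0, 23.0], 0.68)]
top cup [([511.0, 369.0, 0.0], 0.73)]
top bowl []
top garlic_press [([569.0, -11.0, 23.0], 0.58)]
```

View pics/a.png

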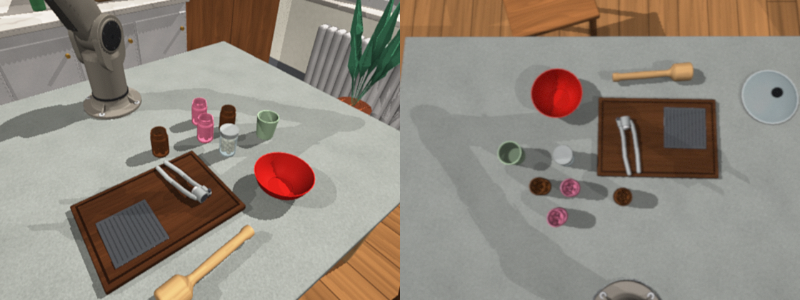

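The top picture (right half) shows the steel-lidded clear jar at about (562,155), i.e. world (506,197). The ribbed mat is at (684,128), i.e. (605,-199), and the pink and brown look-alikes are nearby. I'll head over now.

```bash
cat > h.py <<'E'
from bench import ctrl
import numpy as np
from scipy.spatial.transform import Rotation as Ro
def go(x,y,z):
    s=ctrl.read_state();R=Ro.from_rotvec(s["tcp_rot"]).as_matrix()
    d=R.T@(np.array([x,y,z])-s["position"])
    print("t",s["time_s"],"pos",np.round(s["position"],1),"F",np.round(s["force"],1),"w",round(s["width"],3),"g",round(s["grasp_force"],1))
    print("tool x dir",np.round(R[:,0],3),"z",np.round(R[:,2],3),"q7",round(s["q"][6],2),"toolmm",np.round(d,1),"scale",np.round(d/50,2))
E
python3 -m jog '[{"x":0.8,"y":-0.45,"z":0,"spin":0,"claw":0},{"x":0.8,"y":-0.45,"z":0,"spin":0,"claw":0},{"x":0.8,"y":-0.45,"z":0,"spin":0,"claw":0},{"x":0.8,"y":-0.45,"z":0,"spin":0,"claw":0},{"x":0.8,"y":-0.45,"z":0,"spin":0,"claw":0},{"x":0.8,"y":-0.45,"z":0,"spin":0,"claw":0},{"x":0.8,"y":-0.45,"z":0,"spin":0,"claw":0},{"x":0.8,"y":-0.45,"z":0,"spin":0,"claw":0}]' 50
python3 -c "from h import *;go(506,197,180)"
```

```text
time_s: 1.5
position: [490.1, -327.5, 223.0]
tcp_rot: [3.077, 0.631, 0.001]
force: [0.3, -0.3, 0.4]
width: 1.0
grasp_force: 0.0
t 1.5 pos [ 490.1 -327.5  223. ] F [ 0.3 -0.3  0.4] w 1.0 g 0.0
tool x dir [0.919 0.394 0.   ] z [ 0.001 -0.    -1.   ] q7 -0.72 toolmm [ 221.1 -475.9   42.8] scale [ 4.42 -9.52  0.86]
```

```bash

python3 -m jog '[{"x":0.37,"y":-0.79,"z":0,"spin":0,"claw":0},{"x":0.37,"y":-0.79,"z":0,"spin":0,"claw":0},{"x":0.37,"y":-0.79,"z":0,"spin":0,"claw":0},{"x":0.37,"y":-0.79,"z":0,"spin":0,"claw":0},{"x":0.37,"y":-0.79,"z":0,"spin":0,"claw":0},{"x":0.37,"y":-0.79,"z":0,"spin":0,"claw":0},{"x":0.37,"y":-0.79,"z":0,"spin":0,"claw":0},{"x":0.37,"y":-0.79,"z":0,"spin":0,"claw":0}]'
python3 -m jog '[{"x":0.37,"y":-0.79,"z":0.2,"spin":0,"claw":0},{"x":0.37,"y":-0.79,"z":0.2,"spin":0,"claw":0},{"x":0.37,"y":-0.79,"z":0.2,"spin":0,"claw":0},{"x":0.37,"y":-0.79,"z":0.2,"spin":0,"claw":0},{"x":0,"y":0,"z":0,"spin":0,"claw":0},{"x":0,"y":0,"z":0,"spin":0,"claw":0},{"x":0,"y":0,"z":0,"spin":0,"claw":0},{"x":0,"y":0,"z":0,"spin":0,"claw":0}]'
python3 - <<'E'
from h import *
import cv2
go(506,197,71)
im=ctrl.read_camera("wrist");i=ctrl.camera_info("wrist")
cv2.imwrite("pics/w.png",im)
for f in("lid_top","jar"):print([(np.round(d["point"]).tolist(),round(d["conf"],2)) for d in ctrl.spot_point(f,"wrist")])
o=ctrl.outline_of("lid","wrist")
print("cam",np.round(-np.array(i["R"]).T@i["t"]),)
for d in o[:2]:
    c=max(cv2.findContours(d["region"].astype(np.uint8),0,1)[0],key=cv2.contourArea);e=cv2.fitEllipse(c);print(d["conf"],e)
    r=np.array(i["R"]).T@[(e[0][0]-i["cx"])/i["fx"],(e[0][1]-i["cy"])/i["fy"],1];C=-np.array(i["R"]).T@i["t"];print(C+r*(93-C[2])/r[2])
E
```

```text
time_s: 2.3
position: [500.6, 21.4, 223.0]
tcp_rot: [3.077, 0.631, 0.001]
force: [0.4, -0.4, 0.9]
width: 1.0
grasp_force: 0.0
time_s: 3.1
position: [507.0, 192.4, 182.9]
tcp_rot: [3.078, 0.627, 0.001]
force: [-0.2, 0.7, -0.0]
width: 0.999
grasp_force: 0.0
t 3.1 pos [507.  192.4 182.9] F [-0.2  0.7 -0. ] w 0.999 g 0.0
tool x dir [0.92  0.391 0.   ] z [ 0.001 -0.001 -1.   ] q7 -1.79 toolmm [  0.9  -4.8 111.9] scale [ 0.02 -0.1   2.24]
[]
[([405.0, 176.0, -4.0], 0.92), ([503.0, 198.0, 6.0], 0.83), ([379.0, 17.0, -1.0], 0.69), ([408.0, 274.0, -1.0], 0.61), ([311.0, 216.0, -2.0], 0.57)]
cam [581. 223. 344.]
0.72 ((267.4103088378906, 213.69525146484375), (66.20238494873047, 66.6719970703125), 87.5427017211914)
[506.57278821 199.57707041  93.        ]
0.22 ((457.3980712890625, 191.7054901123047), (217.58847045898438, 241.45187377929688), 34.646358489990234)
[591.55096821  52.13434641  93.        ]
```

View pics/w.png

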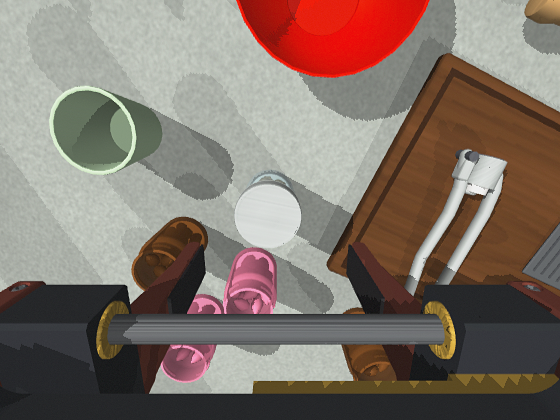

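The lid is at pixel (267,213), i.e. world (506,199), with the pink and brown jars clear below it and the cup to the left. I'll descend and grip.

```bash

python3 -m jog '[{"x":0.03,"y":-0.12,"z":0.1,"spin":0,"claw":0},{"x":0,"y":0,"z":0.5,"spin":0,"claw":0},{"x":0,"y":0,"z":0.5,"spin":0,"claw":0},{"x":0,"y":0,"z":0.5,"spin":0,"claw":0},{"x":0,"y":0,"z":0.36,"spin":0,"claw":0},{"x":0,"y":0,"z":0.2,"spin":0,"claw":0},{"x":0,"y":0,"z":0.08,"spin":0,"claw":0},{"x":0,"y":0,"z":0,"spin":0,"claw":0}]' 
python3 -m jog '[{"x":0,"y":0,"z":0,"spin":0,"claw":1},{"x":0,"y":0,"z":0,"spin":0,"claw":1},{"x":0,"y":0,"z":0,"spin":0,"claw":1},{"x":0,"y":0,"z":0,"spin":0,"claw":1},{"x":0,"y":0,"z":0,"spin":0,"claw":1},{"x":0,"y":0,"z":0,"spin":0,"claw":1},{"x":0,"y":0,"z":0,"spin":0,"claw":1},{"x":0,"y":0,"z":0,"spin":0,"claw":1}]' 50
python3 -c "
from h import *;go(605,-199,200)
import cv2;cv2.imwrite('pics/w2.png',ctrl.read_camera('wrist'))
for c in('scene','top'):
  ctrl.read_camera(c)
  print([np.round(d['point'],1).tolist() for d in ctrl.spot_point('mat',c)],[np.round(d['point'],1).tolist() for d in ctrl.spot_point('jar',c)])"
```

```text
time_s: 4.1
position: [505.5, 200.5, 70.6]
tcp_rot: [-3.077, -0.632, 0.0]
force: [0.1, 0.2, -0.5]
width: 1.001
grasp_force: 0.0
time_s: 4.9
position: [506.0, 200.3, 71.0]
tcp_rot: [-3.077, -0.631, -0.001]
force: [0.4, -0.3, 5.9]
width: 0.702
grasp_force: 50.0
t 4.9 pos [506.  200.3  71. ] F [ 0.4 -0.3  5.9] w 0.702 g 50.0
tool x dir [0.919 0.394 0.001] z [ 0.001  0.    -1.   ] q7 -1.88 toolmm [ -66.1  406.1 -129. ] scale [-1.32  8.12 -2.58]
[[604.3, -198.4, 21.9]] [[404.1, 184.2, -3.6], [382.5, 14.9, -0.0], [314.4, 216.4, 2.3], [505.1, 200.3, -0.8]]
[[606.0, -197.0, 22.0]] [[407.6, 276.8, -0.0], [317.1, 219.8, -2.3]]
```

View pics/w2.png

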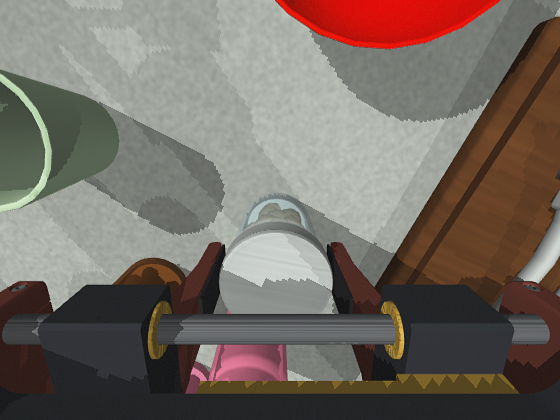

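The lid is centred between the pads at about (277,275); width is 61.8 mm, as it should be. I'll lift it and carry it to the mat.

```bash

python3 -m jog '[{"x":0,"y":0,"z":-0.06,"spin":0,"claw":1},{"x":0,"y":0,"z":-0.2,"spin":0,"claw":1},{"x":0,"y":0,"z":-0.34,"spin":0,"claw":1},{"x":0,"y":0,"z":-0.4,"spin":0,"claw":1},{"x":0,"y":0,"z":-0.4,"spin":0,"claw":1},{"x":0,"y":0,"z":-0.3,"spin":0,"claw":1},{"x":0,"y":0,"z":-0.2,"spin":0,"claw":1},{"x":0,"y":0,"z":-0.1,"spin":0,"claw":1}]' 
python3 -m jog '[{"x":-0.02,"y":0.1,"z":0,"spin":0,"claw":1},{"x":-0.05,"y":0.3,"z":0,"spin":0,"claw":1},{"x":-0.08,"y":0.5,"z":0,"spin":0,"claw":1},{"x":-0.11,"y":0.7,"z":0,"spin":0,"claw":1},{"x":-0.11,"y":0.7,"z":0,"spin":0,"claw":1},{"x":-0.11,"y":0.7,"z":0,"spin":0,"claw":1},{"x":-0.11,"y":0.7,"z":0,"spin":0,"claw":1},{"x":-0.11,"y":0.7,"z":0,"spin":0,"claw":1}]'
python3 -m jog '[{"x":-0.11,"y":0.7,"z":0,"spin":0,"claw":1},{"x":-0.11,"y":0.7,"z":0,"spin":0,"claw":1},{"x":-0.11,"y":0.7,"z":0,"spin":0,"claw":1},{"x":-0.11,"y":0.65,"z":0,"spin":0,"claw":1},{"x":-0.08,"y":0.5,"z":0,"spin":0,"claw":1},{"x":-0.06,"y":0.3,"z":0,"spin":0,"claw":1},{"x":-0.03,"y":0.15,"z":0,"spin":0,"claw":1},{"x":0,"y":0,"z":0,"spin":0,"claw":1}]'
python3 -c "
from h import *;import cv2;go(605,-198,95)
a=ctrl.read_camera('scene');cv2.imwrite('pics/s2.png',a)"
```

```text
time_s: 6.05
position: [505.4, 200.2, 171.4]
tcp_rot: [-3.077, -0.632, -0.001]
force: [0.8, -0.2, -3.9]
width: 0.708
grasp_force: 50.0
time_s: 6.85
position: [559.3, -17.7, 169.5]
tcp_rot: [-3.077, -0.631, 0.003]
force: [-0.4, 0.3, -4.5]
width: 0.702
grasp_force: 50.0
time_s: 7.65
position: [604.4, -198.1, 169.9]
tcp_rot: [-3.077, -0.63, 0.002]
force: [-0.1, -0.1, -4.0]
width: 0.703
grasp_force: 50.0
t 7.65 pos [ 604.4 -198.1  169.9] F [-0.1 -0.1 -4. ] w 0.703 g 50.0
tool x dir [ 0.919  0.393 -0.001] z [-0.001  0.    -1.   ] q7 -1.06 toolmm [ 0.7  0.2 74.9] scale [0.01 0.   1.5 ]
```

View pics/s2.png

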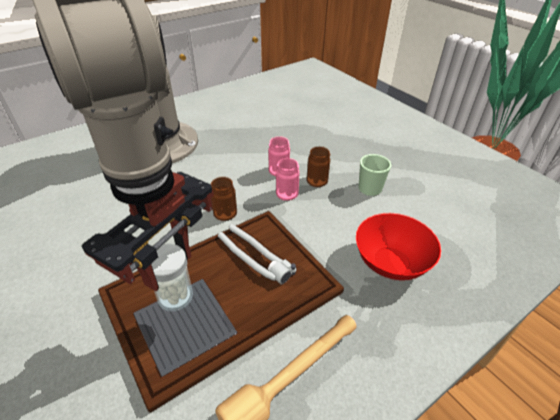

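The jar hangs upright from the gripper at (172,280), above the mat, and nothing else has moved. I'll lower it.

```bash

python3 -m jog '[{"x":0,"y":0,"z":0.1,"spin":0,"claw":1},{"x":0,"y":0,"z":0.25,"spin":0,"claw":1},{"x":0,"y":0,"z":0.35,"spin":0,"claw":1},{"x":0,"y":0,"z":0.32,"spin":0,"claw":1},{"x":0,"y":0,"z":0.2,"spin":0,"claw":1},{"x":0,"y":0,"z":0.12,"spin":0,"claw":1},{"x":0,"y":0,"z":0.06,"spin":0,"claw":1},{"x":0,"y":0,"z":0,"spin":0,"claw":1}]' 
python3 -m jog '[{"x":0,"y":0,"z":0.02,"spin":0,"claw":1},{"x":0,"y":0,"z":0.02,"spin":0,"claw":1},{"x":0,"y":0,"z":0.02,"spin":0,"claw":1},{"x":0,"y":0,"z":0.02,"spin":0,"claw":1},{"x":0,"y":0,"z":0.02,"spin":0,"claw":1},{"x":0,"y":0,"z":0,"spin":0,"claw":1},{"x":0,"y":0,"z":0,"spin":0,"claw":1},{"x":0,"y":0,"z":0,"spin":0,"claw":1}]'
```

```text
time_s: 8.5
position: [604.9, -197.8, 100.5]
tcp_rot: [-3.077, -0.632, 0.0]
force: [-0.3, -0.1, -4.8]
width: 0.705
grasp_force: 50.0
time_s: 9.3
position: [604.8, -197.8, 95.7]
tcp_rot: [3.077, 0.632, 0.0]
force: [-0.7, -0.6, -5.0]
width: 0.71
grasp_force: 50.0
```

```bash

python3 -m jog '[{"x":0,"y":0,"z":0.01,"spin":0,"claw":1},{"x":0,"y":0,"z":0.01,"spin":0,"claw":1},{"x":0,"y":0,"z":0.01,"spin":0,"claw":1},{"x":0,"y":0,"z":0,"spin":0,"claw":1},{"x":0,"y":0,"z":0,"spin":0,"claw":1},{"x":0,"y":0,"z":0,"spin":0,"claw":1},{"x":0,"y":0,"z":0,"spin":0,"claw":1},{"x":0,"y":0,"z":0,"spin":0,"claw":1}]'
```

```text
time_s: 10.1
position: [605.4, -197.9, 95.0]
tcp_rot: [3.077, 0.631, 0.002]
force: [-2.2, 1.7, 5.7]
width: 0.707
grasp_force: 50.0
```

```bash

python3 -m jog '[{"x":0,"y":0,"z":0.01,"spin":0,"claw":1},{"x":0,"y":0,"z":0.01,"spin":0,"claw":1},{"x":0,"y":0,"z":0,"spin":0,"claw":1},{"x":0,"y":0,"z":0,"spin":0,"claw":1},{"x":0,"y":0,"z":0,"spin":0,"claw":1},{"x":0,"y":0,"z":0,"spin":0,"claw":1},{"x":0,"y":0,"z":0,"spin":0,"claw":1},{"x":0,"y":0,"z":0,"spin":0,"claw":1}]'
```

```text
time_s: 10.9
position: [605.8, -198.0, 94.9]
tcp_rot: [3.076, 0.631, 0.003]
force: [-2.6, 0.2, 10.6]
width: 0.703
grasp_force: 50.0
```

```bash

python3 -m jog '[{"x":0,"y":0,"z":0.01,"spin":0,"claw":1},{"x":0,"y":0,"z":0.015,"spin":0,"claw":1},{"x":0,"y":0,"z":0,"spin":0,"claw":1},{"x":0,"y":0,"z":0,"spin":0,"claw":1},{"x":0,"y":0,"z":0,"spin":0,"claw":1},{"x":0,"y":0,"z":0,"spin":0,"claw":1},{"x":0,"y":0,"z":0,"spin":0,"claw":1},{"x":0,"y":0,"z":0,"spin":0,"claw":1}]' 55
python3 -m jog '[{"x":0,"y":0,"z":0,"spin":-0.02,"claw":1},{"x":0,"y":0,"z":0,"spin":-0.04,"claw":1},{"x":0,"y":0,"z":0,"spin":-0.04,"claw":1},{"x":0,"y":0,"z":0,"spin":-0.04,"claw":1},{"x":0,"y":0,"z":0,"spin":-0.04,"claw":1},{"x":0,"y":0,"z":0,"spin":-0.04,"claw":1},{"x":0,"y":0,"z":0,"spin":-0.02,"claw":1},{"x":0,"y":0,"z":0,"spin":0,"claw":1}]'
python3 -c "
from h import *;go(605,-198,95);print(ctrl.read_state()['wrist_torque'])"
```

```text
time_s: 11.7
position: [606.6, -198.3, 94.6]
tcp_rot: [3.076, 0.631, 0.006]
force: [-3.3, 0.2, 15.8]
width: 0.702
grasp_force: 55.0
time_s: 12.5
position: [606.6, -197.9, 94.7]
tcp_rot: [3.002, 0.918, 0.006]
force: [-3.7, 1.5, 15.6]
width: 0.702
grasp_force: 55.0
t 12.5 pos [ 606.6 -197.9   94.7] F [-3.7  1.5 15.6] w 0.702 g 55.0
tool x dir [0.829 0.559 0.003] z [ 0.004 -0.001 -1.   ] q7 -0.92 toolmm [-1.4 -0.9 -0.3] scale [-0.03 -0.02 -0.01]
[ 0.3236601   0.88696045 -0.05439065]
```

```bash

python3 -c "
from h import *;import cv2
cv2.imwrite('pics/c1.png',ctrl.read_camera('scene'))"
python3 -m jog '[{"x":0,"y":0,"z":0,"spin":-0.06,"claw":1},{"x":0,"y":0,"z":0,"spin":-0.06,"claw":1},{"x":0,"y":0,"z":0,"spin":-0.06,"claw":1},{"x":0,"y":0,"z":0,"spin":-0.06,"claw":1},{"x":0,"y":0,"z":0,"spin":-0.06,"claw":1},{"x":0,"y":0,"z":0,"spin":-0.06,"claw":1},{"x":0,"y":0,"z":0,"spin":-0.06,"claw":1},{"x":0,"y":0,"z":0,"spin":-0.06,"claw":1}]'
python3 -c "
from h import *;go(605,-198,95);print(ctrl.read_state()['wrist_torque'])
import cv2
cv2.imwrite('pics/c2.png',ctrl.read_camera('scene'))
a,b=[cv2.resize(cv2.imread(f'pics/c{k}.png')[240:330,120:220],(400,360),interpolation=2) for k in(1,2)]
cv2.imwrite('pics/c12.png',np.hstack([a,b]))"
```

```text
time_s: 13.35
position: [606.2, -197.5, 94.7]
tcp_rot: [2.776, 1.466, 0.004]
force: [-5.3, 2.3, 17.9]
width: 0.704
grasp_force: 55.0
t 13.35 pos [ 606.2 -197.5   94.7] F [-5.3  2.3 17.9] w 0.704 g 55.0
tool x dir [0.564 0.826 0.001] z [ 0.003 -0.    -1.   ] q7 -0.59 toolmm [-1.1 -0.7 -0.3] scale [-0.02 -0.01 -0.01]
[ 0.53665048  1.13437416 -0.17739811]
```

View pics/c12.png

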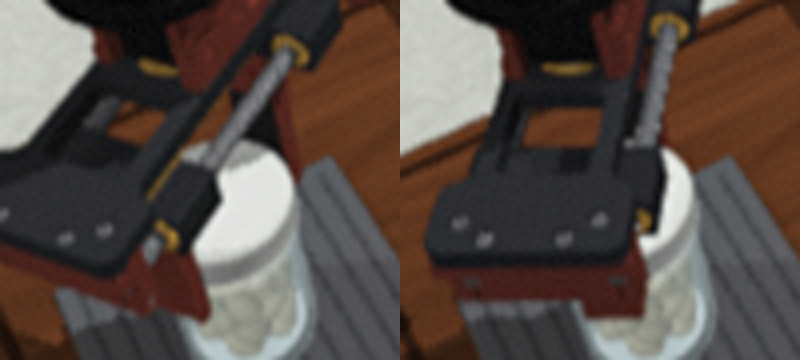

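The left and right crops show the gripper turning while the visible cloves (at (265,310) and (650,310)) look alike, so the jar seems to be staying put. I'll go on to about 66° in total.

```bash

python3 -m jog '[{"x":0,"y":0,"z":0,"spin":-0.08,"claw":1},{"x":0,"y":0,"z":0,"spin":-0.08,"claw":1},{"x":0,"y":0,"z":0,"spin":-0.08,"claw":1},{"x":0,"y":0,"z":0,"spin":-0.08,"claw":1},{"x":0,"y":0,"z":0,"spin":-0.08,"claw":1},{"x":0,"y":0,"z":0,"spin":-0.08,"claw":1},{"x":0,"y":0,"z":0,"spin":0,"claw":1},{"x":0,"y":0,"z":0,"spin":0,"claw":1}]'
python3 -c "
from h import *;go(605,-198,95);print(ctrl.read_state()['wrist_torque'])
import cv2
cv2.imwrite('pics/c3.png',ctrl.read_camera('scene'))
a,b,c=[cv2.cvtColor(cv2.imread(f'pics/c{k}.png'),6)[300:330,181:200].astype(float) for k in(1,2,3)]
print(np.corrcoef([a.ravel(),b.ravel(),c.ravel()]).round(3))
g=[cv2.resize(cv2.imread(f'pics/c{k}.png')[285:335,160:210],(266,266),interpolation=2) for k in(1,2,3)]
cv2.imwrite('pics/c123.png',np.hstack(g))"
```

```text
time_s: 14.2
position: [606.0, -198.1, 94.6]
tcp_rot: [2.454, 1.958, 0.002]
force: [-4.5, 0.7, 15.5]
width: 0.702
grasp_force: 55.0
t 14.2 pos [ 606.  -198.1   94.6] F [-4.5  0.7 15.5] w 0.702 g 55.0
tool x dir [ 0.222  0.975 -0.001] z [ 0.003 -0.001 -1.   ] q7 -0.27 toolmm [-0.1 -1.  -0.4] scale [-0.   -0.02 -0.01]
[ 0.2193059   1.17346521 -0.04051393]
[[1.    0.947 0.338]
 [0.947 1.    0.373]
 [0.338 0.373 1.   ]]
```

View pics/c123.png

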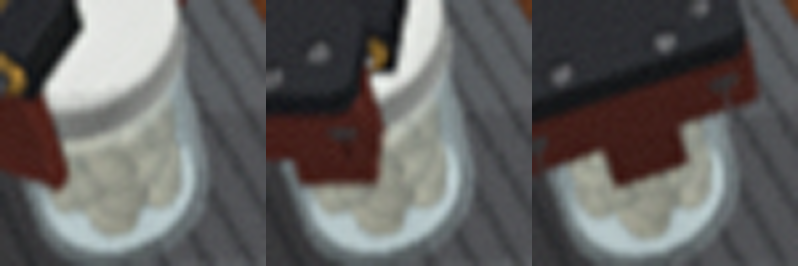

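All three crops show the same clove pattern, so the jar isn't turning. I'll add about 11° more, then lift gently.

```bash

python3 -m jog '[{"x":0,"y":0,"z":0,"spin":-0.06,"claw":1},{"x":0,"y":0,"z":0,"spin":-0.06,"claw":1},{"x":0,"y":0,"z":0,"spin":-0.06,"claw":1},{"x":0,"y":0,"z":0,"spin":-0.06,"claw":1},{"x":0,"y":0,"z":0,"spin":-0.03,"claw":1},{"x":0,"y":0,"z":0,"spin":0,"claw":1},{"x":0,"y":0,"z":0,"spin":0,"claw":1},{"x":0,"y":0,"z":0,"spin":0,"claw":1}]'
python3 -c "
from h import *;go(605,-198,95);print(ctrl.read_state()['wrist_torque'])"
python3 -m jog '[{"x":0,"y":0,"z":-0.02,"spin":0,"claw":1},{"x":0,"y":0,"z":-0.02,"spin":0,"claw":1},{"x":0,"y":0,"z":-0.02,"spin":0,"claw":1},{"x":0,"y":0,"z":-0.02,"spin":0,"claw":1},{"x":0,"y":0,"z":-0.01,"spin":0,"claw":1},{"x":0,"y":0,"z":0,"spin":0,"claw":1},{"x":0,"y":0,"z":0,"spin":0,"claw":1},{"x":0,"y":0,"z":0,"spin":0,"claw":1}]'
python3 -c "
from h import *;go(605,-198,95)"
```

```text
time_s: 15.05
position: [605.8, -198.3, 94.6]
tcp_rot: [2.233, 2.206, 0.001]
force: [-6.6, 1.3, 16.8]
width: 0.7
grasp_force: 55.0
t 15.05 pos [ 605.8 -198.3   94.6] F [-6.6  1.3 16.8] w 0.7 g 55.0
tool x dir [ 0.012  1.    -0.001] z [ 0.002 -0.001 -1.   ] q7 -0.08 toolmm [ 0.2 -0.8 -0.4] scale [ 0.   -0.02 -0.01]
[ 0.10568351  1.38364627 -0.0628476 ]
time_s: 15.85
position: [604.7, -197.9, 96.2]
tcp_rot: [-2.234, -2.208, 0.0]
force: [-1.6, -0.5, 0.6]
width: 0.701
grasp_force: 55.0
t 15.85 pos [ 604.7 -197.9   96.2] F [-1.6 -0.5  0.6] w 0.701 g 55.0
tool x dir [0.011 1.    0.   ] z [-0.  0. -1.] q7 -0.08 toolmm [-0.1  0.3  1.2] scale [-0.    0.01  0.02]
```

```bash

python3 -m jog '[{"x":0,"y":0,"z":-0.01,"spin":0,"claw":1},{"x":0,"y":0,"z":-0.01,"spin":0,"claw":1},{"x":0,"y":0,"z":-0.01,"spin":0,"claw":1},{"x":0,"y":0,"z":-0.01,"spin":0,"claw":1},{"x":0,"y":0,"z":-0.01,"spin":0,"claw":1},{"x":0,"y":0,"z":-0.01,"spin":0,"claw":1},{"x":0,"y":0,"z":0,"spin":0,"claw":1},{"x":0,"y":0,"z":0,"spin":0,"claw":1}]'
```

```text
time_s: 16.65
position: [604.8, -197.8, 99.5]
tcp_rot: [2.234, 2.209, -0.0]
force: [-1.3, 0.2, 0.1]
width: 0.702
grasp_force: 55.0
```

The lid is free of the jar, with no weight on the wrist. Raising it to clear.

```bash

python3 -m jog '[{"x":0,"y":0,"z":-0.04,"spin":0,"claw":1},{"x":0,"y":0,"z":-0.07,"spin":0,"claw":1},{"x":0,"y":0,"z":-0.09,"spin":0,"claw":1},{"x":0,"y":0,"z":-0.09,"spin":0,"claw":1},{"x":0,"y":0,"z":-0.09,"spin":0,"claw":1},{"x":0,"y":0,"z":-0.06,"spin":0,"claw":1},{"x":0,"y":0,"z":-0.04,"spin":0,"claw":1},{"x":0,"y":0,"z":0,"spin":0,"claw":1}]'
python3 - <<'E'
from h import *;import cv2
go(605,-198,122.5)
a=ctrl.read_camera('scene')
for l in("jar_mouth","lid","jar"):print(l,[(np.round(d['point'],1).tolist(),round(d["conf"],2)) for d in ctrl.spot_point(l,'scene')])
b=ctrl.read_camera('wrist')
for l in("jar_mouth","lid"):print(l,[(np.round(d['point'],1).tolist(),round(d["conf"],2)) for d in ctrl.spot_point(l,'wrist')])
cv2.imwrite('pics/f.png',np.hstack([cv2.resize(a[220:340,110:230],(400,400),interpolation=2),cv2.resize(b,(400,400))]))
E
```

```text
time_s: 17.45
position: [605.0, -197.9, 123.8]
tcp_rot: [2.234, 2.208, 0.0]
force: [0.0, -0.3, -0.3]
width: 0.703
grasp_force: 55.0
t 17.45 pos [ 605.  -197.9  123.8] F [ 0.  -0.3 -0.3] w 0.703 g 55.0
tool x dir [ 0.012  1.    -0.   ] z [ 0.001 -0.    -1.   ] q7 -0.06 toolmm [-0.1 -0.   1.3] scale [-0.   -0.    0.03]
jar_mouth [([406.2, 271.5, 92.7], 0.93), ([375.5, 13.3, 90.6], 0.93), ([403.2, 178.8, 98.8], 0.92), ([311.2, 221.2, 93.3], 0.73), ([602.6, -201.1, 117.9], 0.57), ([570.8, -5.0, 19.4], 0.38)]
lid [([604.0, -199.7, 135.5], 0.62)]
jar [([405.5, 272.6, -0.8], 0.82), ([381.9, 19.0, -1.5], 0.74), ([403.6, 183.8, -2.2], 0.73), ([315.2, 217.4, 0.6], 0.7), ([603.6, -197.5, 21.4], 0.66)]
jar_mouth []
lid [([606.2, -201.0, 132.0], 0.82)]
```

View pics/f.png

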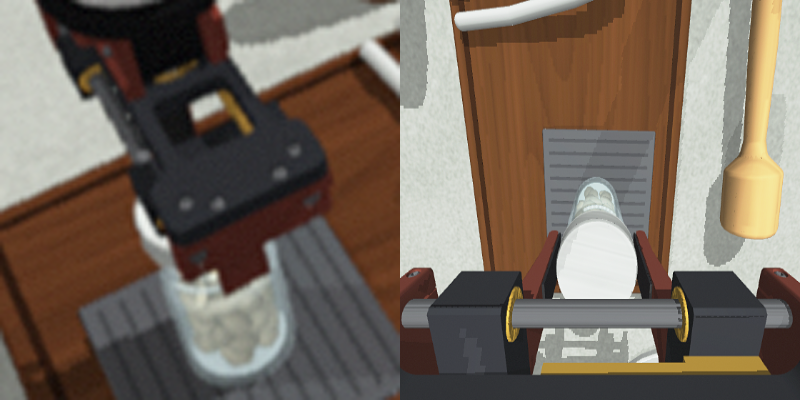

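The left crop shows the jar standing on the mat with the lid held level above its mouth, about 15 mm clear. The right crop shows the lid centred between the pads at (597,258).

```bash
python3 -c "
from bench import ctrl
print(ctrl.close_job())"
```

```text
the job is handed in; nothing more can be done
None
```

The job is handed in: the jar stands on the mat, and the lid came free after about 66° of anticlockwise turn and is held level and centred about 15 mm above the mouth; the press, bowl and cup were not touched.

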